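# Point out the stray slide and the place it belongs in

### The job

A microscope slide has been left lying on the bench; show your colleague where it must be put back. Point down at that slide, holding the fingertips right over its middle, just a few centimetres above the glass, for a good two seconds; then point in the same way at the middle of the only empty place in the slide tray and, after a good two seconds there, finish with the fingertips still held over it. Touch and move nothing.

Things in the scene. Friction and masses are not known exactly. Their poses are not given: they have to be found in the camera images.
- stray_slide (a point): the microscope slide left lying flat on the bench, to the right of the tray: clear glass 76 x 26 x 1.5 mm, with a white frosted 20 mm end, a cover glass and a small pink stained section. This point is the middle of the glass; x runs along the 76 mm length (the frosted end is at -x), y across the 26 mm width, z up. A second slide, clamped on the microscope's stage, is not this one.
- empty_place (a point): the only empty one of the tray's 8 places, the same size and make as the other seven: bare grey floor 80 x 32 mm between ribs, with no glass and no white frosted end in it. This point is the middle of that floor, 3 mm above the bench; x runs along the 80 mm length, z up. It may be any of the 8 places.
- tray: flat grey plastic slide tray, 178 (x) x 152 (y) x 9 mm high, fixed to the bench; 2 columns along x (centres at x = -42 and +42 mm) by 4 rows along y (centres at y = -54, -18, +18, +54 mm), each place lying along x; its floor is 3 mm and its ribs 6.5 mm above the bench. Origin: centre of the underside.
- oil_bottle: small amber dropper bottle with black cap, 27 mm diameter, 60 mm tall, loose, about 60 mm from the middle of the lying slide; origin at the centre of its underside
- petri_dish: clear lidded culture dish, 60 mm diameter, 15 mm high, loose, about 80 mm from the middle of the lying slide; origin at the centre of its underside
- staining_jar: glass staining jar with white cap, 52 mm diameter, 80 mm tall, loose, beyond the tray; origin at the centre of its underside
- cover_box: cover-glass box, 38 x 38 x 21 mm, loose, to the left of the tray; origin at the centre of its underside
- objective_case: clear plastic can with a black cap holding an objective, 45 mm diameter, 65 mm tall, loose, to the left of the tray; origin at the centre of its underside
- forceps: steel forceps lying flat on the bench beyond the lying slide, 128 mm long (x), 14 mm wide, 8 mm high, loose; origin near the middle of the underside
- microscope: white and black upright microscope at the right, fixed: foot 250 (x) x 170 (y) mm, stage 170 mm wide 156 mm up, camera on top to 448 mm; eyepieces towards the robot reach 190 mm from the origin. Origin: centre of the foot's underside.
- slide_1: one of the seven slides lying in the tray, loose, made like the slide on the bench; origin at the centre of its underside, x along its length
- slide_2: one of the seven slides lying in the tray, loose, made like the slide on the bench; origin at the centre of its underside, x along its length
- slide_3: one of the seven slides lying in the tray, loose, made like the slide on the bench; origin at the centre of its underside, x along its length
- slide_4: one of the seven slides lying in the tray, loose, made like the slide on the bench; origin at the centre of its underside, x along its length
- slide_5: one of the seven slides lying in the tray, loose, made like the slide on the bench; origin at the centre of its underside, x along its length
- slide_6: one of the seven slides lying in the tray, loose, made like the slide on the bench; origin at the centre of its underside, x along its length
- slide_7: one of the seven slides lying in the tray, loose, made like the slide on the bench; origin at the centre of its underside, x along its length
There are look-alikes about, which are no part of the job. Leave any green or orange look-alike of the part that bears stray_slide alone.

How it is judged (in metres and radians):
On the way, in this order (a step that is already met when the one before it is completed fails the run):
1. the fingertips point at the middle of the slide lying on the bench, just above it, for 1.5 s (x of the grasp point in the frame of stray_slide between -0.03 and 0.03 m and y of the grasp point in the frame of stray_slide between -0.02 and 0.02 m and z of the grasp point in the frame of stray_slide between 0.021 and 0.08 m), for 1.5 s.
2. the fingertips point at the middle of the tray's empty place, just above it, for 1.5 s (x of the grasp point in the frame of empty_place between -0.03 and 0.03 m and y of the grasp point in the frame of empty_place between -0.017 and 0.017 m and z of the grasp point in the frame of empty_place between 0.021 and 0.08 m), for 1.5 s.
At the end, for the whole second after the job is handed in: The point between the finger pads (19 mm behind the tips) is still within 30 mm along, 17 mm across (over the bench slide 30 and 20) and 21 to 80 mm above the middle of the empty place; slides within 5 mm and other loose things within 10 mm of their starts, the bench slide at rest (all of step 2 and distance of each of stray_slide, slide_1, slide_2, slide_3, slide_4, slide_5, slide_6, slide_7 from where it was at the start of the episode below 0.005 m and distance of each of oil_bottle, petri_dish, staining_jar, cover_box, objective_case, forceps from where it was at the start of the episode below 0.01 m and linear speed of stray below 0.01 m/s); the robot touches nothing.
It fails at once if the robot touches anything (over 0.5 N) (contact force between any of the fingers, the arm and anything else above 0.5 N).
It fails at once if a slide is pushed, lifted or carried off (over 5 mm) (distance of any of stray_slide, slide_1, slide_2, slide_3, slide_4, slide_5, slide_6, slide_7 from where it was at the start of the episode above 0.005 m).
It fails at once if a bystander is displaced or lifted (over 10 mm) (distance of any of oil_bottle, petri_dish, staining_jar, cover_box, objective_case, forceps from where it was at the start of the episode above 0.01 m).
It also fails if it takes over 42 s, if anything falls off the work surface, if the arm or the gripper's body presses on something with over 40 N, if the wrist force passes 120 N, or if a joint passes its speed limit or range.

### The arm

A 6-joint arm with a two-finger parallel gripper is mounted at the origin on the work surface. World frame = base frame: x ahead of the robot, y to its left, z up, the work surface at z = 0. Lengths are in m, angles in degrees, forces in N, time in s.
With the tool pointing down it reaches from about 0.3 to 0.75 m from the base axis. Payload 8.5 kg.
Tool frame: the origin (TCP) lies on the centre line of the jaws, within the pads' length; the fingertips stand 25 mm ahead of it and the grasp point (between the pads) lies 6 mm ahead of it; z points along the fingers, y is the line along which they close (so a half turn about z gives the same grasp; the last joint's range is limited). The gripper opens to 85 mm and grips with 20 to 120 N. Pads are 22 mm wide; open, the fingers measure 114 mm over their backs; the gripper's body (76 mm by 85 mm) begins 54 mm behind the grasp point. The pads swing forward as they close: fully open they stand 13 mm farther back than shut.
Start: joints at [59.341, 21.807, 74.336, -0, 83.858, -12.336], TCP at [0.173, 0.522, 0.256] pointing down, gripper open.
Joint ranges: [-178.18, 178.18], [-50.72, 133.34], [12.68, 142.11], [-81.47, 261.47], [9.98, 163.14], [-165.26, 165.26]. Speed limits (degrees/s): [136.94, 136.94, 180, 180, 180, 180].

### API

Orientations are given as a 3x3 rotation matrix whose columns are the frame's x, y, z axes.
In Python, from rig import telemetry, optics, env gives the robot as it stands.
- The arm moves only by the tool send_rows, never from a script. Its argument "deltas" is a list that holds one entry, the list of rows, each a list of 7 numbers: the shift along the tool's x, y, z in m, then the turn, a rotation vector about the tool's x, y, z in rad, then the opening, from -1 (shut) to 1 (fully open), so that 0 is half open. In form: [[[x, y, z, ax, ay, az, grip], ...]]. A call has 1 to 12 rows; each row shifts and turns the commanded pose from where the row before left it, along the tool's axes as they then stand; what a row does not reach is not made up. A row lasts 1/8 s, in which the tool goes at most 62.5 mm and 10.7 degrees, less where a joint would pass 70% of its speed; a pose out of reach is approached as far as the arm can. A call is refused whole if a number of a shift passes 0.0625 or a number of a turn 0.188, either way. A call with a gripper value outside its range is refused whole. The fingers move at their own pace and stop on an object; "squeeze" is the grip in N (left out, the last holds). Time passes only in rows, so rows that do not move let the fingers close. It gives the time, the measured TCP pose, the force, the opening and the grip force at its end, in the units of the state.
- telemetry.observe(): the state, without advancing time (a new reading comes with each control period).
- optics.get_image(name): name is "scene" or "side" or "wrist"; returns a dict with "image" (400x640x3 uint8, red, green, blue), "range_z" (400x640 float32, m along the optical axis (not along the pixel's ray), 0 where there is no reading), "K" (3x3 intrinsics, pixels), "rvec" (rotation vector, rad) and "tvec" (3), from world to camera coordinates, as OpenCV has them; the wrist camera has in their place "hand_eye" (4x4, takes a point from camera to tool coordinates, whose origin is the TCP and whose axes are the flange's). Camera axes: x right, y down, z forward; pixel columns grow to the right and rows downward; lengths in m; the calibration is good to about 2 mm. A picture is of the moment at which its call begins: read the wrist's pose just before it.
- env.close_job(): hands the job in; it is judged then, once.
The state is a dict: "time_s": time; "q": joint angles; "qvel": joint speeds; "joint_efforts": joint torques, N m; "position": TCP position; "tool_rot": TCP orientation; "ft_force": force on the tool from outside, world axes, zero at the start; "wrist_torque": the same for the moment, N m; "grip_width": finger opening in m; "gripper_force": force on a finger pad.
Only numpy, scipy, OpenCV 4.12 (cv2) and the standard library are available. Lean on these libraries where they do the work, as an engineer would, in place of code of your own. Each camera call takes 0.05 s, during which the arm holds its last target. There are 200 camera calls.

## Working session

There is one attempt and no reset: what is moved stays moved. The work goes in short steps, Python scripts to look and compute and a tool call to move; the robot and the scene stay as the last step left them, time stands still between calls to the robot, and variables do not carry over. Pictures are saved under pics/ and viewed, at most 10 in all, crops included, and the job is handed in when it is done.

Besides the shell and the picture viewer there is one more tool, called after "Emit:" in YAML: its name, and indented under it one key for each argument. send_rows: Moves the arm, as the interface text tells. Its arguments: {"type":"object","properties":{"deltas":{"type":"array"},"squeeze":{"type":"number"}},"required":["deltas"]}

```bash
mkdir -p pics; cat > h.py <<'E'
from rig import telemetry, optics, env
import numpy as np, cv2
def get(n):
    s=telemetry.observe(); d=optics.get_image(n)
    if n=="wrist":
        T=np.eye(4);T[:3,:3]=s["tool_rot"];T[:3,3]=s["position"]; d["C2W"]=T@np.array(d["hand_eye"])
    else:
        R=cv2.Rodrigues(np.array(d["rvec"],float))[0];t=np.array(d["tvec"],float).ravel()
        T=np.eye(4);T[:3,:3]=R.T;T[:3,3]=-R.T@t;d["C2W"]=T
    return d
def ray(d,u,v,z):
    r=d["C2W"][:3,:3]@np.linalg.inv(d["K"])@np.array([u,v,1.]);o=d["C2W"][:3,3]
    return o+r*(z-o[2])/r[2]
E
python3 - <<'E'
from h import *
for n in("scene","side"):
    d=get(n); cv2.imwrite(f"pics/{n}0.png",d["image"][:,:,::-1]); print(n,d["C2W"].round(3).tolist())
print(telemetry.observe())
E
```

```text
scene [[0.822, 0.463, -0.333, 0.933], [0.57, -0.682, 0.458, -0.644], [-0.015, -0.566, -0.824, 1.027], [0.0, 0.0, 0.0, 1.0]]
side [[0.647, -0.506, 0.57, -0.113], [-0.762, -0.415, 0.497, -0.699], [-0.015, -0.756, -0.655, 0.824], [0.0, 0.0, 0.0, 1.0]]
{'time_s': 0.1, 'q': array([ 5.93406220e+01,  2.18380372e+01,  7.43813012e+01, -3.84892780e-04,
        8.38580099e+01, -1.23343190e+01]), 'qvel': array([-0.12246922, -0.06640894, -0.19692018,  0.07696313, -0.0552434 ,
       -0.03127382]), 'joint_efforts': array([ 4.24478741e-03, -4.49220514e+01, -2.31658047e+01, -1.53925207e-04,
        3.67997593e-03,  1.59674335e-05]), 'position': array([0.17278869, 0.52189918, 0.25575975]), 'tool_rot': array([[-9.49288190e-01,  3.14406531e-01, -6.82654791e-04],
       [ 3.14407145e-01,  9.49287517e-01, -1.16467873e-03],
       [ 2.81853073e-04, -1.32024731e-03, -9.99999089e-01]]), 'ft_force': array([-0.0924713 , -0.81324892, -1.21349694]), 'wrist_torque': array([ 0.05539902, -0.00721949,  0.00825621]), 'gripper_force': 0.0, 'grip_width': 0.0853144983055887}
```

View pics/scene0.png

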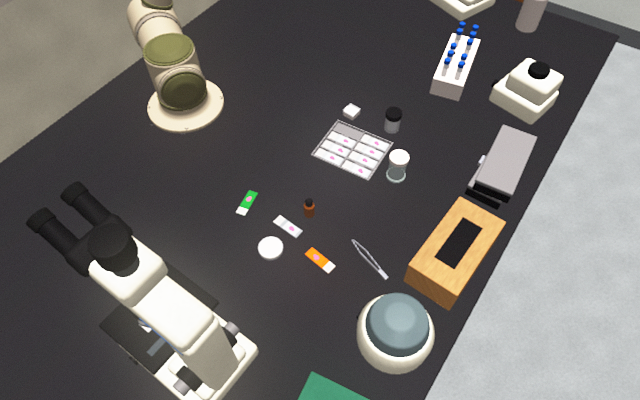

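View pics/side0.png

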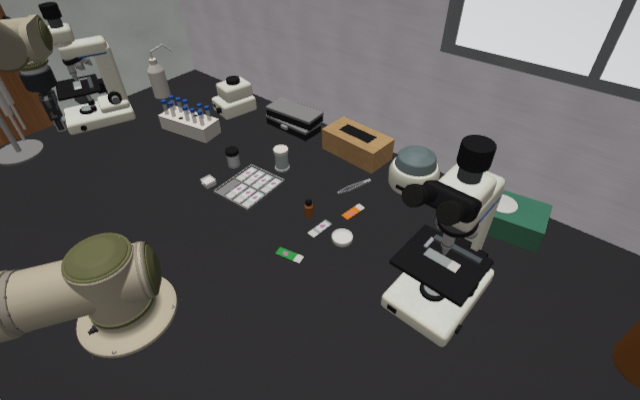

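The scene view has the stray slide at (288,226), the tray near (352,150) with a grey place near (350,131), and green and orange decoys at (247,202) and (320,260). I'll zoom in on both views.

```bash
python3 - <<'E'
from h import *
a=get("scene");b=get("side")
c1=cv2.resize(a["image"][95:275,230:430],None,fx=4,fy=3.3,interpolation=3)[:,:,::-1]
cv2.imwrite("pics/c1.png",cv2.resize(a["image"][105:255,230:430],(800,600),interpolation=3)[:,:,::-1])
for n,d,p in(("scene",a,[(288,226),(350,131),(352,150),(309,207),(271,247)]),("side",b,[(319,228),(231,187),(250,186),(309,209),(342,238)])):
    for q in p: print(n,q,ray(d,*q,.003).round(3))
E
```

```text
scene (288, 226) [ 0.508 -0.172  0.003]
scene (350, 131) [0.465 0.183 0.003]
scene (352, 150) [0.508 0.126 0.003]
scene (309, 207) [ 0.518 -0.096  0.003]
scene (271, 247) [ 0.509 -0.243  0.003]
side (319, 228) [ 0.504 -0.172  0.003]
side (231, 187) [0.466 0.169 0.003]
side (250, 186) [0.508 0.125 0.003]
side (309, 209) [ 0.547 -0.097  0.003]
side (342, 238) [ 0.515 -0.248  0.003]
```

View pics/c1.png

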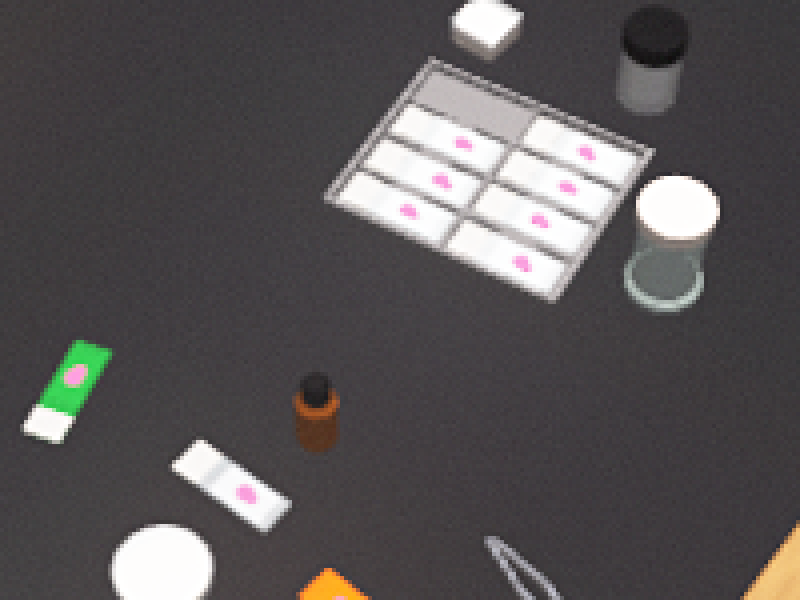

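The crop shows the empty place in the tray's upper-left corner at crop (475,103), tray corners at about (433,62), (652,152), (556,298) and (328,198), and the stray slide's middle at about (232,485). The bottle is at (316,440) and the dish at (162,565).

```bash
python3 - <<'E'
from h import *
a=get("scene")
P=lambda l,z:np.array([ray(a,230+u/4-.4,105+v/4-.4,z) for u,v in l])
t=P([(433,62),(652,152),(556,298),(328,198)],.009);print(t.round(3),t.mean(0))
ex=(t[1]+t[2]-t[0]-t[3]);ex/=np.linalg.norm(ex);ey=np.array([-ex[1],ex[0],0]);print(ex, (t.mean(0)-.042*ex+.054*ey).round(4))
print(P([(475,103)],.003))
s=P([(200,440),(290,503),(265,530),(172,467)],.0015);print(s.round(3),s.mean(0))
print("bottle",P([(316,445)],0),"dish",P([(162,565)],.012),"jar",P([(664,275)],0),"obj",P([(648,95)],0),"box",P([(487,20)],.02))
E
```

```text
[[0.416 0.194 0.009]
 [0.589 0.207 0.009]
 [0.6   0.061 0.009]
 [0.427 0.048 0.009]] [0.50793404 0.12765566 0.009     ]
[0.99705332 0.0767116  0.        ] [0.4619 0.1783 0.009 ]
[[0.46001564 0.18248186 0.003     ]]
[[ 0.469 -0.156  0.002]
 [ 0.544 -0.161  0.002]
 [ 0.542 -0.186  0.002]
 [ 0.467 -0.182  0.002]] [ 0.50553614 -0.17110997  0.0015    ]
bottle [[ 0.53171178 -0.11679236  0.        ]] dish [[ 0.50918973 -0.24479452  0.012     ]] jar [[0.64647978 0.12436643 0.        ]] obj [[0.55708614 0.26043645 0.        ]] box [[0.43154162 0.24209736 0.02      ]]
```

```bash
python3 - <<'E'
from h import *
for n in("scene","side"):
    d=get(n);Z=d["range_z"];v,u=np.nonzero(Z>0);z=Z[v,u]
    p=(np.linalg.inv(d["K"])@np.c_[u,v,np.ones_like(u)].T*z).T@d["C2W"][:3,:3].T+d["C2W"][:3,3]
    k=(p[:,2]>.09)&(p[:,1]<.1)&(p[:,1]>-.7)&(p[:,0]>.18)&(p[:,0]<.8);p=p[k]
    for lo in np.arange(.09,.5,.06):
        s=p[(p[:,2]>=lo)&(p[:,2]<lo+.06)]
        if len(s): print(n,lo.round(2),len(s),np.percentile(s,1,0).round(2),np.percentile(s,99,0).round(2),"near",np.hypot(*(s[:,:2]-[.505,-.17]).T).min().round(3))
s=telemetry.observe();R=s["tool_rot"];print((R.T@(np.array([.505,-.171,.256])-s["position"])).round(3))
E
```

```text
scene 0.09 1253 [ 0.56 -0.61  0.09] [ 0.64 -0.46  0.15] near 0.292
scene 0.15 3578 [ 0.41 -0.62  0.15] [ 0.64 -0.45  0.21] near 0.28
scene 0.21 725 [ 0.51 -0.58  0.21] [ 0.64 -0.51  0.27] near 0.361
scene 0.27 3947 [ 0.53 -0.58  0.27] [ 0.64 -0.5   0.32] near 0.329
scene 0.33 3592 [ 0.4  -0.58  0.34] [ 0.54 -0.49  0.39] near 0.319
scene 0.39 3815 [ 0.35 -0.58  0.39] [ 0.53 -0.49  0.45] near 0.333
scene 0.45 155 [ 0.48 -0.56  0.45] [ 0.52 -0.51  0.45] near 0.34
side 0.09 321 [ 0.41 -0.62  0.09] [ 0.8  -0.26  0.15] near 0.294
side 0.15 4551 [ 0.41 -0.62  0.15] [ 0.6  -0.45  0.2 ] near 0.283
side 0.21 710 [ 0.47 -0.58  0.21] [ 0.62 -0.5   0.27] near 0.323
side 0.27 547 [ 0.47 -0.58  0.27] [ 0.63 -0.54  0.31] near 0.372
side 0.33 2047 [ 0.38 -0.58  0.34] [ 0.53 -0.5   0.39] near 0.322
side 0.39 2557 [ 0.34 -0.58  0.39] [ 0.52 -0.49  0.45] near 0.339
[-0.533 -0.553  0.   ]
```

The microscope is 28 cm or more from the slide, so I'm setting out high with the gripper closing.

Emit:
send_rows:
  deltas:
    - [[-0.02,-0.02,0,0,0,0,-1],[-0.036,-0.038,0,0,0,0,-1],[-0.036,-0.038,0,0,0,0,-1],[-0.036,-0.038,0,0,0,0,-1],[-0.036,-0.038,0,0,0,0,-1],[-0.036,-0.038,0,0,0,0,-1],[-0.036,-0.038,0,0,0,0,-1],[-0.036,-0.038,0,0,0,0,-1],[-0.036,-0.038,0,0,0,0,-1],[-0.036,-0.038,0,0,0,0,-1],[-0.036,-0.038,0,0,0,0,-1],[-0.036,-0.038,0,0,0,0,-1]]

```text
time_s: 1.85
position: [0.4306, -0.0262, 0.2565]
tool_rot: [[-0.949, 0.315, 0.0], [0.315, 0.949, -0.0], [-0.0, 0.0, -1.0]]
ft_force: [-0.1, 0.7, 1.3]
grip_width: -0.0004
gripper_force: 0.0
```

Emit:
send_rows:
  deltas:
    - [[-0.03,-0.03,0,0,0,0,-1],[-0.03,-0.03,0,0,0,0,-1],[0,0,0,0,0,0.15,-1],[0,0,0,0,0,0.15,-1],[0,0,0,0,0,0.15,-1],[0,0,0,0,0,0.15,-1],[0,0,0,0,0,0.15,-1],[0,0,0,0,0,0.15,-1],[0,0,0,0,0,0.15,-1],[0,0,0,0,0,0.15,-1],[0,0,0,0,0,0.15,-1],[0,0,0,0,0,0,-1]]

```text
time_s: 3.35
position: [0.4682, -0.1003, 0.2563]
tool_rot: [[0.098, 0.995, -0.0], [0.995, -0.098, -0.0], [-0.0, -0.0, -1.0]]
ft_force: [0.8, -0.0, -0.3]
grip_width: -0.0001
gripper_force: 0.0
```

```bash
python3 - <<'E'
from h import *
s=telemetry.observe();R=s["tool_rot"];print(s["time_s"],s["position"],R.round(3),s["grip_width"])
d=get("wrist");np.savez("w.npz",C=d["C2W"],K=d["K"]);cv2.imwrite("pics/w1.png",d["image"][:,:,::-1])
E
```

```text
3.35 [ 0.46817235 -0.1002834   0.25631158] [[ 0.098  0.995 -0.   ]
 [ 0.995 -0.098 -0.   ]
 [-0.    -0.    -1.   ]] -9.080580223307338e-05
```

View pics/w1.png

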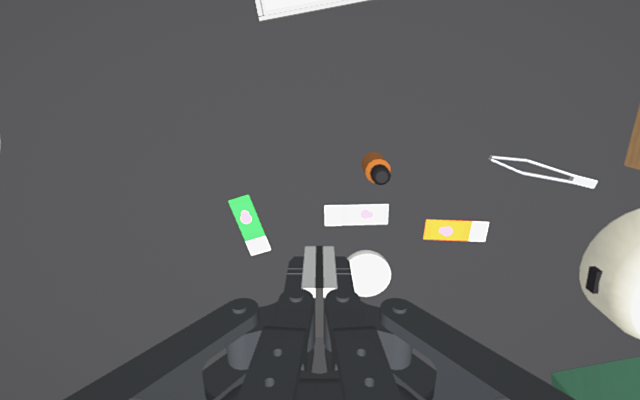

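The wrist view shows the stray slide at (356,215), the bottle cap at (380,174) and the dish at (366,273). I'll check the middle by ray.

```bash
python3 - <<'E'
from h import *
w=np.load("w.npz");d=dict(C2W=w["C"],K=w["K"])
for q in((356.5,215),(324,215),(389,214)): print(ray(d,*q,.0015).round(4))
print("bottle",ray(d,380,174,.06),"dish",ray(d,366,273,.015))
s=telemetry.observe();t=ray(d,356.5,215,.0015);t[2]=.062;print(s["tool_rot"].T@(t-s["position"]))
E
```

```text
[ 0.5059 -0.1717  0.0015]
[ 0.467  -0.1679  0.0015]
[ 0.5449 -0.1743  0.0015]
bottle [ 0.52662973 -0.10709431  0.06      ] dish [ 0.51169709 -0.24420001  0.015     ]
[-0.06750321  0.04441472  0.1943259 ]
```

Emit:
send_rows:
  deltas:
    - [[-0.0225,0.015,0,0,0,0,-1],[-0.0225,0.015,0,0,0,0,-1],[-0.0225,0.0145,0,0,0,0,-1],[0,0,0.04,0,0,0,-1],[0,0,0.04,0,0,0,-1],[0,0,0.04,0,0,0,-1],[0,0,0.03,0,0,0,-1],[0,0,0.03,0,0,0,-1],[0,0,0.014,0,0,0,-1],[0,0,0,0,0,0,-1],[0,0,0,0,0,0,-1],[0,0,0,0,0,0,-1]]

```text
time_s: 4.9
position: [0.5062, -0.1721, 0.0633]
tool_rot: [[0.098, 0.995, 0.002], [0.995, -0.098, -0.001], [-0.001, 0.002, -1.0]]
ft_force: [-0.1, -0.3, 0.1]
grip_width: -0.0
gripper_force: 0.0
```

Emit:
send_rows:
  deltas:
    - [[0,0,0,0,0,0,-1],[0,0,0,0,0,0,-1],[0,0,0,0,0,0,-1],[0,0,0,0,0,0,-1],[0,0,0,0,0,0,-1],[0,0,0,0,0,0,-1],[0,0,0,0,0,0,-1],[0,0,0,0,0,0,-1],[0,0,0,0,0,0,-1],[0,0,0,0,0,0,-1],[0,0,0,0,0,0,-1],[0,0,0,0,0,0,-1]]

```text
time_s: 6.4
position: [0.5058, -0.1719, 0.0623]
tool_rot: [[0.099, 0.995, -0.0], [0.995, -0.099, 0.0], [0.0, -0.0, -1.0]]
ft_force: [-0.3, -0.3, 0.1]
grip_width: 0.0002
gripper_force: 0.0
```

Emit:
send_rows:
  deltas:
    - [[0,0,0,0,0,0,-1],[0,0,0,0,0,0,-1],[0,0,0,0,0,0,-1],[0,0,0,0,0,0,-1],[0,0,0,0,0,0,-1],[0,0,0,0,0,0,-1],[0,0,0,0,0,0,-1],[0,0,0,0,0,0,-1],[0,0,-0.05,0,0,0,-1],[0,0,-0.05,0,0,0,-1],[0,0,-0.05,0,0,0,-1],[0,0,-0.04,0,0,0,-1]]

```text
time_s: 7.9
position: [0.5058, -0.1718, 0.2545]
tool_rot: [[0.099, 0.995, 0.001], [0.995, -0.099, -0.001], [-0.001, 0.001, -1.0]]
ft_force: [0.7, -0.7, -0.3]
grip_width: -0.0003
gripper_force: 0.0
```

```bash
python3 - <<'E'
from h import *
s=telemetry.observe();print(s["position"],s["tool_rot"].T@(np.array([.470,.12,.25])-s["position"]))
E
```

```text
[ 0.50575721 -0.17182835  0.25452781] [ 0.28686856 -0.06443187  0.00422221]
```

Emit:
send_rows:
  deltas:
    - [[0.02,-0.005,0,0,0,0,-1],[0.035,-0.008,0,0,0,0,-1],[0.035,-0.008,0,0,0,0,-1],[0.035,-0.008,0,0,0,0,-1],[0.035,-0.008,0,0,0,0,-1],[0.035,-0.008,0,0,0,0,-1],[0.035,-0.008,0,0,0,0,-1],[0.035,-0.008,0,0,0,0,-1],[0.02,-0.003,0,0,0,0,-1],[0,0,0,0,0,0,-1],[0,0,0,0,0,0,-1]]

```text
time_s: 9.28
position: [0.47, 0.1177, 0.2517]
tool_rot: [[0.099, 0.995, -0.001], [0.995, -0.099, -0.0], [-0.0, -0.001, -1.0]]
ft_force: [-0.3, -0.2, -1.2]
grip_width: -0.0002
gripper_force: 0.0
```

```bash
python3 - <<'E'
from h import *
d=get("wrist");np.savez("w.npz",C=d["C2W"],K=d["K"]);cv2.imwrite("pics/w2.png",d["image"][:,:,::-1])
E
```

```text
(no output)
```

View pics/w2.png

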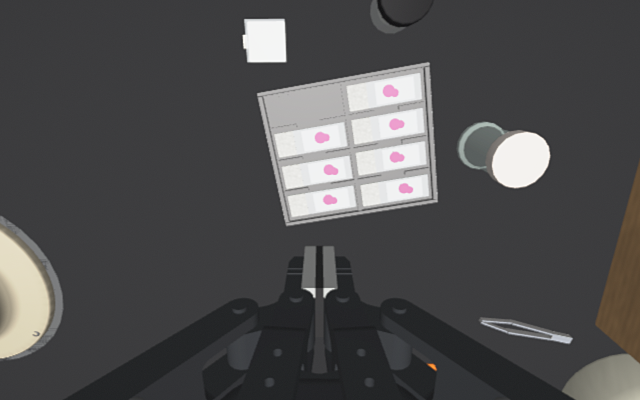

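The wrist view confirms the empty place, centred at about (305,106). The tray corners are at (258,94), (429,64), (437,202) and (288,225).

```bash
python3 - <<'E'
from h import *
w=np.load("w.npz");d=dict(C2W=w["C"],K=w["K"])
t=np.array([ray(d,*q,.009) for q in((258,94),(429,64),(437,202),(288,225))]);c=t.mean(0)
ex=(t[1]+t[2]-t[0]-t[3]);ex/=np.linalg.norm(ex);ey=np.array([-ex[1],ex[0],0]);p=c-.042*ex+.054*ey
print(t.round(3),c,ex,p,ray(d,305,106,.003));p[2]=.064
s=telemetry.observe();print(s["tool_rot"].T@(p-s["position"]))
E
```

```text
[[0.413 0.196 0.009]
 [0.59  0.208 0.009]
 [0.6   0.058 0.009]
 [0.425 0.046 0.009]] [0.50699079 0.12700067 0.009     ] [0.99784002 0.06569088 0.        ] [0.4615342  0.17812501 0.009     ] [0.46025902 0.17884753 0.003     ]
[ 0.05948953 -0.01445363  0.18787499]
```

Emit:
send_rows:
  deltas:
    - [[0.03,-0.007,0,0,0,0,-1],[0.03,-0.0075,0,0,0,0,-1],[0,0,0.04,0,0,0,-1],[0,0,0.04,0,0,0,-1],[0,0,0.04,0,0,0,-1],[0,0,0.03,0,0,0,-1],[0,0,0.025,0,0,0,-1],[0,0,0.013,0,0,0,-1],[0,0,0,0,0,0,-1],[0,0,0,0,0,0,-1],[0,0,0,0,0,0,-1],[0,0,0,0,0,0,-1]]

```text
time_s: 10.82
position: [0.462, 0.1793, 0.0648]
tool_rot: [[0.099, 0.995, 0.001], [0.995, -0.099, 0.0], [0.0, 0.001, -1.0]]
ft_force: [0.2, 0.3, -0.5]
grip_width: 0.0
gripper_force: 0.0
```

Emit:
send_rows:
  deltas:
    - [[0,0,0,0,0,0,-1],[0,0,0,0,0,0,-1],[0,0,0,0,0,0,-1],[0,0,0,0,0,0,-1],[0,0,0,0,0,0,-1],[0,0,0,0,0,0,-1],[0,0,0,0,0,0,-1],[0,0,0,0,0,0,-1],[0,0,0,0,0,0,-1],[0,0,0,0,0,0,-1],[0,0,0,0,0,0,-1],[0,0,0,0,0,0,-1]]

```text
time_s: 12.32
position: [0.4618, 0.1792, 0.0643]
tool_rot: [[0.099, 0.995, 0.0], [0.995, -0.099, -0.0], [-0.0, 0.0, -1.0]]
ft_force: [0.6, 0.3, -0.4]
grip_width: 0.0001
gripper_force: 0.0
```

Emit:
send_rows:
  deltas:
    - [[0,0,0,0,0,0,-1],[0,0,0,0,0,0,-1],[0,0,0,0,0,0,-1],[0,0,0,0,0,0,-1],[0,0,0,0,0,0,-1],[0,0,0,0,0,0,-1],[0,0,0,0,0,0,-1],[0,0,0,0,0,0,-1]]

```text
time_s: 13.32
position: [0.4618, 0.1792, 0.0643]
tool_rot: [[0.099, 0.995, 0.0], [0.995, -0.099, 0.0], [0.0, 0.0, -1.0]]
ft_force: [0.8, 0.1, 0.4]
grip_width: 0.0002
gripper_force: 0.0
```

```bash
python3 -c "
from rig import env
print(env.close_job())"
```

```text
the job is handed in; nothing more can be done
None
```

The arm held over the middle of the bench slide and then over the tray's empty place (near-left corner), each for over 2 s, and the job was handed in at about 13 s with the fingertips still over the empty place; I saw no sign of contact, but no verdict came back.

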